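Feeler test of three drawer gaps

TASK

Pick up the orange-handled feeler and try its blade in the gap under each of the three drawer fronts, working from left to right as the robot sees them: push it gently straight in until it either jams or goes fully home, pause a moment, and draw it out again. Just one gap takes the whole blade; once all three have been tried, leave the feeler fully home in that gap and let go. Do not shove the drawer unit along the bench and do not disturb the tape measure, the meter or the screw tin.

Things in the scene. Friction and masses are not known exactly. Their poses are not given: they have to be found in the camera images.
- feeler: feeler, 140 g: orange handle 60 mm long (x), 30 wide (y), 40 high, lying on the bench; a level steel blade 6 mm thick, 40 wide sticks out 72 mm from its front (+x) end, mid-plane 20 mm above the underside. Origin: centre of the handle's underside; handle x -30..+30 mm, blade x +30..+102 mm, centre of mass x +13 mm. Grasp the handle across y, from above
- feeler_tip (a point): middle of the blade's front edge, 102 mm ahead of the feeler's origin, 20 mm above its underside; axes as the feeler
- unit: dark wooden drawer unit, loose on the bench, about 1.8 kg, 99 mm deep (x), 276 wide (y), 72 high. Its front, with three pale drawer fronts, faces the robot (its own -x) at x = -49 mm; the top board overhangs it 3 mm. The drawers do not open. Origin: centre of the underside. A push of more than about 10 N slides it along the bench
- gap_left (a point): centre of the mouth of the gap under the left (+y) drawer front, on the front face, 34.5 mm above the bench. Axes as the unit: x points into the gap, z up. Each gap is 9 mm high, 56 wide, 85 between centres. Hidden inside, two of the three are blocked, about 43 mm in one and 55 mm in the other; the third takes all 72 mm, until the handle meets the front. Which is which varies
- gap_middle (a point): the same for the middle gap
- gap_right (a point): the same for the right (-y) gap
- tape_measure: tape measure, 36 x 76 x 70 mm, bystander to the right of the unit; origin at the centre of its underside
- moisture_meter: black handheld moisture meter, 125 x 62 x 22 mm, lying to the left; bystander; origin at the centre of its underside
- screw_tin: pale round screw tin, 67 mm across and 62 mm high, standing to the left; bystander; origin at the centre of its underside
There are look-alikes about, which are no part of the job. What is shaped like the feeler but blue is not meant.

How it is judged:
By the outcome, as a careful person would: the job done as asked, in the order asked, and still so for the second after the job is handed in, with the robot touching nothing.
It also fails if it takes over 72 s, if anything falls off the work surface, if the arm or the gripper's body presses on something with over 40 N, if the wrist force passes 120 N, or if a joint passes its speed limit or range.

ROBOT

A 6-joint arm with a two-finger parallel gripper is mounted at the origin on a cart in front of the work surface, level with it; the furniture and walls round the work are solid. World frame = base frame: x ahead of the robot, y to its left, z up, the work surface at z = 0. Lengths are in mm, angles in degrees, forces in N, time in s.
With the tool pointing down it reaches from about 350 to 850 mm from the base axis. Payload 8.1 kg.
Tool frame: the origin (TCP) lies between the finger pads; the fingertips stand 25 mm ahead of it and the grasp point (between the pads) lies 6 mm ahead of it (r.tcp_to_tips is the distance from the TCP to the fingertips, in mm); z points along the fingers, y is the line along which they close (so a half turn about z gives the same grasp; the last joint's range is limited). The gripper opens to 85 mm and grips with 20 to 120 N. Pads are 22 mm wide; open, the fingers measure 114 mm over their backs; the gripper's body (76 mm by 85 mm) begins 54 mm behind the grasp point. The pads swing forward as they close: fully open they stand 13 mm farther back than shut.
Start: joints at [-80.18, 7.471, 85.268, -0, 87.261, -4.893], TCP at [152.412, -580.324, 256.292] pointing down, gripper open.
Joint ranges: [-169.43, 169.43], [-51.17, 129.36], [1.28, 143.12], [-76.62, 256.62], [0, 156.53], [-152.29, 152.29]. Speed limits (degrees/s): [136.94, 136.94, 159.86, 180, 180, 180].

INTERFACE

Orientations are given as [roll, pitch, yaw] about the fixed x, y, z axes, in that order (R = Rz(yaw) Ry(pitch) Rx(roll)).
In Python, from bench import r gives the robot as it stands.
- The arm moves only by the tool apply_moves, never from a script. Its arguments are lists of equal length, an entry for each row: "angular": the turn, a rotation vector about the world's x, y, z in units of 8 degrees (1.0 is 8 degrees), a list of three; "travel": the shift along the world's x, y, z in units of 40 mm (1.0 is 40 mm), a list of three; "jaw": the opening, from 0 (shut) to 1 (fully open). A call has 1 to 20 rows; each row shifts and turns the commanded pose from where the row before left it; what a row does not reach is not made up. A row lasts 1/8 s, in which the tool goes at most 62.5 mm and 10.7 degrees, less where a joint would pass 70% of its speed; a pose out of reach is approached as far as the arm can. A call is refused whole if a number of a shift passes 1 or a number of a turn 1, either way. A call with a gripper value outside its range is refused whole. The fingers move at their own pace and stop on an object; "force" is the grip in N (left out, the last holds). Time passes only in rows, so rows that do not move let the fingers close. It gives the time, the measured TCP pose, the force, the opening and the grip force at its end, in the units of the state.
- r.sense(): the state, without advancing time (a new reading comes with each control period).
- r.snapshot(name): name is "side" or "top" or "wrist"; returns a dict with "color" (400x640x3 uint8, red, green, blue), "fx", "fy", "cx", "cy" (pixels), "distortion" ([k1, k2, p1, p2, k3] as OpenCV has them; the pictures are not rectified), "R" (3x3) and "t" (3): a world point X has camera coordinates R X + t; the wrist camera has in their place "mount" (4x4, takes a point from camera to tool coordinates, whose origin is the TCP and whose axes are the flange's). Camera axes: x right, y down, z forward; pixel columns grow to the right and rows downward; lengths in mm; the calibration is good to about 2 mm. A picture is of the moment at which its call begins: read the wrist's pose just before it. There is no depth.
- r.hand_in(): hands the job in; it is judged then, once.
The state is a dict: "time": time; "joint_pos": joint angles; "qd": joint speeds; "joint_efforts": joint torques, N m; "tool_pos": TCP position; "tcp_rot": TCP orientation; "ft_force": force on the tool from outside, world axes, zero at the start; "wrist_torque": the same for the moment, N m; "finger_gap": finger opening in mm; "grip_force": force on a finger pad.
Only numpy, scipy, OpenCV 4.12 (cv2) and the standard library are available. Lean on these libraries where they do the work, as an engineer would, in place of code of your own. Each camera call takes 0.05 s, during which the arm holds its last target. There are 200 camera calls.

## Working session

There is one attempt and no reset: what is moved stays moved. The work goes in short steps, Python scripts to look and compute and a tool call to move; the robot and the scene stay as the last step left them, time stands still between calls to the robot, and variables do not carry over. Pictures are saved under pics/ and viewed, at most 10 in all, crops included, and the job is handed in when it is done.

Besides the shell and the picture viewer there is one more tool, called after "Request:" as name(argument=value, ...) on one line, values as JSON. apply_moves: Moves the arm, as the interface text tells. Its arguments: {"type":"object","properties":{"angular":{"type":"array"},"travel":{"type":"array"},"jaw":{"type":"array"},"force":{"type":"number"}},"required":["angular","travel","jaw"]}

```bash
mkdir -p pics; ls; cat > h.py <<'E'
import numpy as np, cv2, pickle
from bench import r
def snap(n,save=None):
    d=r.snapshot(n); 
    if save: cv2.imwrite('pics/'+save,cv2.cvtColor(d['color'],cv2.COLOR_RGB2BGR)); pickle.dump(d,open('pics/'+save[:-4]+'.pkl','wb'))
    return d
def ray(d,px):
    K=np.array([[d['fx'],0,d['cx']],[0,d['fy'],d['cy']],[0,0,1.]])
    u=cv2.undistortPoints(np.array(px,float).reshape(-1,1,2),K,np.array(d['distortion'],float)).reshape(-1,2)
    v=np.c_[u,np.ones(len(u))]
    R=np.array(d['R']);t=np.array(d['t'])
    return -R.T@t, v@R
def onz(d,px,z):
    o,v=ray(d,px); return o+v*((z-o[2])/v[:,2])[:,None]
E
python3 - <<'E'
from h import *
a=snap('top','top.png');b=snap('side','side.png')
for d in(a,b): print(-np.array(d['R']).T@d['t'],d['fx'],d['R'])
print(r.sense())
E
```

```text
pics
[ 459.85426188   43.4601208  1107.30329035] 400.7572286217188 [[ 0.00884342 -0.9996912  -0.02322296]
 [-0.99631399 -0.00682716 -0.08550917]
 [ 0.08532422  0.02389355 -0.9960667 ]]
[  312.04948563 -1285.27260576   993.3136366 ] 480.4063028645561 [[ 0.98832817 -0.15128891  0.01786347]
 [-0.07170281 -0.56543348 -0.82167127]
 [ 0.13441035  0.8108     -0.56968168]]
{'time': 0.1, 'joint_pos': array([-8.01818253e+01,  7.51174660e+00,  8.53258599e+01,  1.06294332e-03,
        8.72611526e+01, -4.89421477e+00]), 'qd': array([-0.04817399, -0.05950316, -0.06969852, -0.05488282,  0.03271738,
       -0.04986357]), 'joint_efforts': array([-7.89654541e-05, -5.70949602e+01, -5.01944661e+01, -3.12809489e-04,
        8.06347467e-03,  3.43539000e-06]), 'tool_pos': array([ 152.31571314, -579.85795454,  255.31219743]), 'tcp_rot': array([-1.79901692e+02, -9.48352935e-03,  1.47123296e+01]), 'ft_force': array([ 0.01126239,  0.39439391, -0.23911197]), 'wrist_torque': array([-0.01798511, -0.02800884,  0.0134973 ]), 'grip_force': 0.0, 'finger_gap': 85.32420895506269}
```

View pics/top.png

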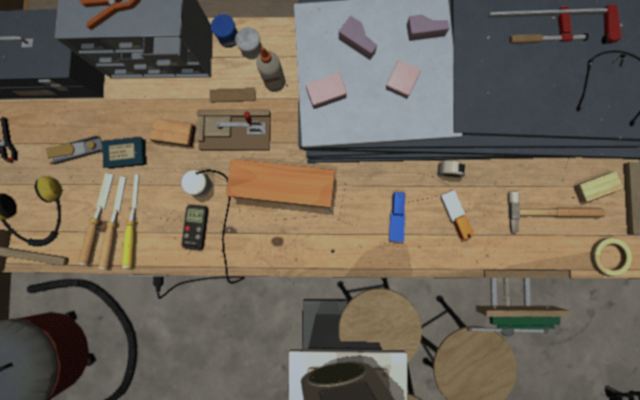

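View pics/side.png

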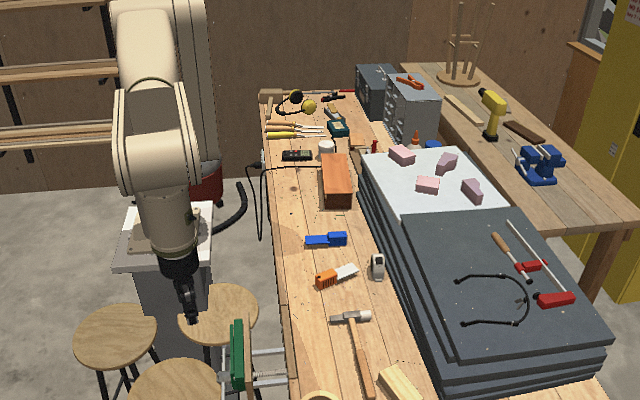

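Candidates in the top view are the orange-and-steel feeler at (457,215), the blue look-alike at (398,217), orange-handled chisels at (90,240) and (108,245), and orange pliers at (103,10). I choose (457,215), which has an orange handle and a pale blade. The unit is at (280,185), the tape measure at (452,168), the tin at (194,183) and the meter at (195,227). I'll check the choice in a crop.

```bash
python3 - <<'E'
from h import *
d=pickle.load(open('pics/top.pkl','rb'));s=pickle.load(open('pics/side.pkl','rb'))
c=cv2.cvtColor(d['color'],cv2.COLOR_RGB2BGR)
a=cv2.resize(c[150:250,210:345],None,fx=4,fy=4,interpolation=cv2.INTER_CUBIC);b=cv2.resize(c[150:250,430:485],None,fx=4,fy=4,interpolation=cv2.INTER_CUBIC)
cv2.imwrite('pics/crop1.png',np.hstack([a,b]))
hsv=cv2.cvtColor(d['color'],cv2.COLOR_RGB2HSV)
def comp(m,box):
    x0,y0,x1,y1=box;mm=np.zeros_like(m);mm[y0:y1,x0:x1]=m[y0:y1,x0:x1]
    n,l,st,ce=cv2.connectedComponentsWithStats(mm);i=1+np.argmax(st[1:,4]);return (l==i).astype(np.uint8),st[i],ce[i]
def quad(m):
    k=max(cv2.findContours(m,0,2)[0],key=cv2.contourArea); return cv2.boxPoints(cv2.minAreaRect(k)),cv2.minAreaRect(k)
m,st,ce=comp(cv2.inRange(hsv,(5,150,90),(20,255,255)),(435,180,480,250)); q,_=quad(m)
print('handle',st,ce); print(onz(d,q,40).round(1),onz(d,[ce],40).round(1))
m,st,ce=comp(cv2.inRange(hsv,(0,0,150),(180,60,255)),(435,180,480,250)); q,_=quad(m)
print('blade',st,ce); print(onz(d,q,23).round(1),onz(d,[ce],23).round(1))
print('hsv top',hsv[180,280],hsv[205,280],hsv[150,350],hsv[240,300])
E
```

```text
handle [456 216  18  24 235] [464.04680851 227.17021277]
[[ 507.3 -282.7   40. ]
 [ 519.6 -310.1   40. ]
 [ 466.9 -332.6   40. ]
 [ 454.7 -305.3   40. ]] [[ 487.7 -307.3   40. ]]
blade [442 190  24  30 407] [453.13267813 204.01965602]
[[ 576.5 -251.8   23. ]
 [ 593.2 -289.3   23. ]
 [ 524.5 -317.9   23. ]
 [ 508.  -280.6   23. ]] [[ 550.5 -284.6   23. ]]
hsv top [ 15 141 172] [16 99 98] [105  14  37] [ 16 101 171]
```

View pics/crop1.png

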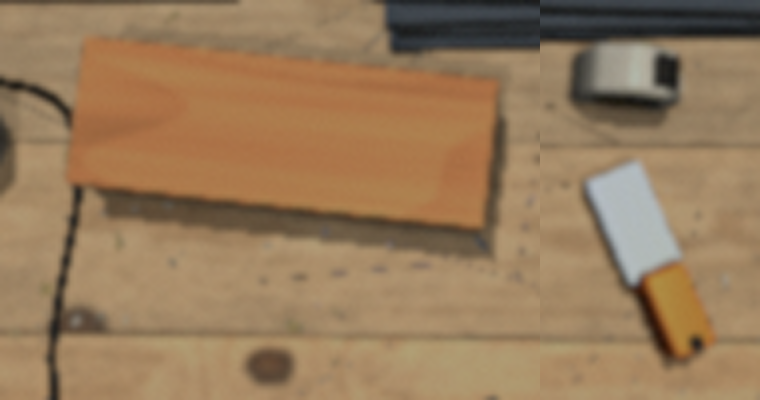

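The crop confirms it: an orange handle with a grey steel blade, next to the tape measure. The unit's top corners are sharp at crop pixels (84,38), (498,80), (484,230) and (70,184).

```bash
python3 - <<'E'
from h import *
d=pickle.load(open('pics/top.pkl','rb'))
q=(np.array([(84,38),(498,80),(484,230),(70,184)],float)+.5)/4-.5+[210,150]
P=onz(d,q,72)
print(P.round(1)); print([np.linalg.norm(P[i]-P[i-1]).round(1) for i in range(4)])
yaw=[np.degrees(np.arctan2(*-(P[j]-P[i])[:2]*[1,1]))for i,j in((0,1),(3,2))];print(yaw)
for i,j in((0,1),(3,2)):
    v=P[i]-P[j]; print('yaw',np.degrees(np.arctan2(-v[0],v[1])))
c=P.mean(0)[:2];print('centre',c)
print('blue',onz(d,[(398,195),(398,240)],20),'meter',onz(d,[(195,227)],20),'tin',onz(d,[(194,183)],62))
T=r.sense();print(r.snapshot('wrist')['mount'])
E
```

```text
[[661.3 311.3  72. ]
 [634.4  38.2  72. ]
 [536.2  46.7  72. ]
 [564.4 317.7  72. ]]
[np.float64(97.1), np.float64(274.4), np.float64(98.6), np.float64(272.5)]
[np.float64(5.614849692450646), np.float64(5.944882842532748)]
yaw -5.614849692450646
yaw -5.944882842532748
centre [599.0708408  178.49832119]
blue [[ 574.37990837 -136.15083085   20.        ]
 [ 452.4730405  -135.33297924   20.        ]] meter [[482.70576074 418.01193874  20.        ]] tin [[598.63410252 410.47340944  62.        ]]
[[-1.63279966e-03 -9.44574528e-01 -3.28293002e-01  8.55362766e+01]
 [ 9.99998540e-01 -1.70805356e-03 -5.91343227e-05 -5.05127270e-01]
 [-5.04885257e-04 -3.28292619e-01  9.44575937e-01 -1.17952705e+02]
 [ 0.00000000e+00  0.00000000e+00  0.00000000e+00  1.00000000e+00]]
```

Unit centre is about (599,178), yaw about -5.8°, and the measured size 98×273 matches the 99×276 given. Feeler handle is at about (487,-307), yaw 23°. Next, hover over the feeler.

Request:
apply_moves(angular=[[0, 0, 0.09], [0, 0, 0.09], [0, 0, 0.09], [0, 0, 0.09], [0, 0, 0.09], [0, 0, 0.09], [0, 0, 0.09], [0, 0, 0.09], [0, 0, 0.09], [0, 0, 0.09], [0, 0, 0.09], [0, 0, 0.09], [0, 0, 0], [0, 0, 0]], travel=[[0.7, 0.57, 0], [0.7, 0.57, 0], [0.7, 0.57, 0], [0.7, 0.57, 0], [0.7, 0.57, 0], [0.7, 0.57, 0], [0.7, 0.57, -0.4], [0.7, 0.57, -0.4], [0.7, 0.57, -0.4], [0.7, 0.57, -0.4], [0.7, 0.57, -0.4], [0.7, 0.57, -0.4], [0, 0, 0], [0, 0, 0]], jaw=[1, 1, 1, 1, 1, 1, 1, 1, 1, 1, 1, 1, 1, 1], force=30)

```text
time: 1.9
tool_pos: [488.1, -306.8, 160.2]
tcp_rot: [-180.0, 0.0, 23.4]
ft_force: [0.4, -0.4, -0.2]
finger_gap: 85.6
grip_force: 0.0
```

```bash
cat >> h.py <<'E'
from scipy.spatial.transform import Rotation as Ro
def wsnap(save=None):
    s=r.sense(); d=r.snapshot('wrist'); M=np.eye(4)
    M[:3,:3]=Ro.from_euler('xyz',s['tcp_rot'],degrees=True).as_matrix(); M[:3,3]=s['tool_pos']
    W=np.linalg.inv(M@np.array(d['mount'])); d['R']=W[:3,:3]; d['t']=W[:3,3]
    if save: cv2.imwrite('pics/'+save,cv2.cvtColor(d['color'],cv2.COLOR_RGB2BGR)); pickle.dump(d,open('pics/'+save[:-4]+'.pkl','wb'))
    return s,d
def big(m):
    k=max(cv2.findContours(m,0,2)[0],key=cv2.contourArea); return cv2.boxPoints(cv2.minAreaRect(k)),k
E
python3 - <<'E'
from h import *
s,d=wsnap('w1.png'); print(s['time'],s['tool_pos'],s['tcp_rot'])
hsv=cv2.cvtColor(d['color'],cv2.COLOR_RGB2HSV)
q,k=big(cv2.inRange(hsv,(5,150,90),(20,255,255))); print(q,onz(d,q,40).round(1))
q,k=big(cv2.inRange(hsv,(0,0,120),(180,60,255))); print(q,onz(d,q,23).round(1))
E
```

```text
1.9 [ 488.13773399 -306.83365393  160.19699678] [-1.79985584e+02  3.45299389e-02  2.33764400e+01]
[[301. 168.]
 [337. 168.]
 [337. 236.]
 [301. 236.]] [[ 510.2 -283.7   40. ]
 [ 521.1 -308.9   40. ]
 [ 469.  -332.6   40. ]
 [ 457.3 -305.4   40. ]]
[[293.99997 166.99997]
 [293.99997  67.99999]
 [346.99997  68.     ]
 [346.99997 166.99997]] [[ 504.7 -278.9   23. ]
 [ 574.8 -250.5   23. ]
 [ 590.4 -286.8   23. ]
 [ 521.8 -318.7   23. ]]
```

View pics/w1.png

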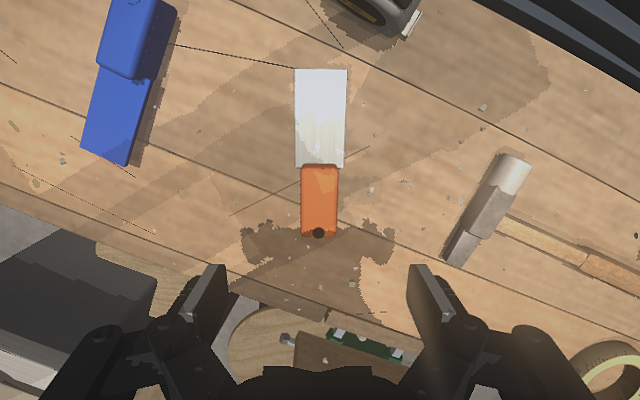

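The wrist view shows the orange handle centred at (319,202) with its blade straight up the image and tip at (320,68), so the yaw is aligned. The blue look-alike at (130,80) and the hammer are clear of the fingers. Descend and grasp.

Request:
apply_moves(angular=[[0, 0, -0.04], [0, 0, 0], [0, 0, 0], [0, 0, 0], [0, 0, 0], [0, 0, 0], [0, 0, 0], [0, 0, 0], [0, 0, 0], [0, 0, 0], [0, 0, 0], [0, 0, 0], [0, 0, 0]], travel=[[0.025, -0.02, -0.6], [0, 0, -0.6], [0, 0, -0.6], [0, 0, -0.6], [0, 0, -0.4], [0, 0, -0.3], [0, 0, -0.1], [0, 0, 0], [0, 0, 0], [0, 0, 0], [0, 0, 0], [0, 0, 0], [0, 0, 0]], jaw=[1, 1, 1, 1, 1, 1, 1, 0.3, 0.3, 0.2, 0.2, 0.2, 0.2], force=40)

```text
time: 3.58
tool_pos: [490.0, -307.9, 33.1]
tcp_rot: [179.9, -0.0, 23.0]
ft_force: [-0.9, 0.7, 5.9]
finger_gap: 29.4
grip_force: 41.0
```

Request:
apply_moves(angular=[[0, 0, 0], [0, 0, 0], [0, 0, -0.225], [0, 0, -0.225], [0, 0, -0.225], [0, 0, -0.225], [0, 0, -0.225], [0, 0, -0.225], [0, 0, -0.225], [0, 0, -0.225], [0, 0, -0.225], [0, 0, -0.225], [0, 0, -0.225], [0, 0, -0.225], [0, 0, -0.225], [0, 0, -0.225], [0, 0, -0.225], [0, 0, -0.225], [0, 0, 0], [0, 0, 0]], travel=[[0, 0, 0.5], [-0.35, 0, 1.0], [-0.5, 0.92, 0], [-0.5, 0.92, 0], [-0.5, 0.92, 0], [0, 0.92, 0], [0, 0.92, 0], [0, 0.92, 0], [0, 0.92, 0], [0, 0.92, 0], [0, 0.92, 0], [0, 0.92, 0], [0, 0.92, 0], [0, 0.92, 0], [0, 0.92, 0], [0, 0.92, 0], [0, 0.92, 0], [0, 0.92, 0], [0, 0, 0], [0, 0, 0]], jaw=[0.2, 0.2, 0.2, 0.2, 0.2, 0.2, 0.2, 0.2, 0.2, 0.2, 0.2, 0.2, 0.2, 0.2, 0.2, 0.2, 0.2, 0.2, 0.2, 0.2])

```text
time: 6.08
tool_pos: [415.2, 281.0, 92.6]
tcp_rot: [180.0, 0.0, -5.7]
ft_force: [0.0, 0.4, -1.9]
finger_gap: 29.4
grip_force: 40.4
```

```bash
python3 - <<'E'
from h import *
s,d=wsnap('w2.png'); print(s['tool_pos'],s['tcp_rot'],s['ft_force'],s['finger_gap'])
snap('top','top2.png')
E
```

```text
[415.19679682 281.00210708  92.59947043] [ 1.79971749e+02  8.25498642e-03 -5.71088716e+00] [ 0.04902449  0.36012644 -1.93114213] 29.360628570575354
```

View pics/w2.png

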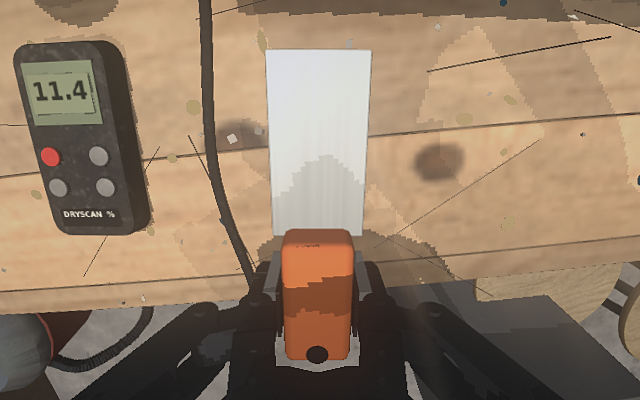

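The feeler is held straight in the grip: handle centred at column 317, blade tip edge at row 49, columns 265–371. Meter and cable are off to the left. I'll check tilt against a level-blade prediction and refine the unit and tip in the top view.

```bash
python3 - <<'E'
from h import *
d=pickle.load(open('pics/w2.pkl','rb'));s=r.sense()
K=np.array([[d['fx'],0,d['cx']],[0,d['fy'],d['cy']],[0,0,1.]])
R=Ro.from_euler('xyz',s['tcp_rot'],degrees=True).as_matrix()
for dz in (8.1,10.1,12.1):
  pts=[s['tool_pos']+R@[x,y,dz] for x in(102,) for y in(-20,20)]
  px=cv2.projectPoints(np.array(pts),cv2.Rodrigues(d['R'])[0],d['t'],K,np.array(d['distortion'],float))[0].reshape(-1,2)
  print(dz,px.round(1).tolist())
hsv=cv2.cvtColor(d['color'],cv2.COLOR_RGB2HSV)
m=cv2.inRange(hsv,(0,0,150),(180,45,255)); q,k=big(m); k=k[:,0]
for row in(52,60,100,150,200,225):
  xs=np.where(m[row,240:400])[0]+240; print(row,xs.min(),xs.max())
print('top row',np.where(m[:,317])[0].min(), 'handle mask rows')
t=pickle.load(open('pics/top2.pkl','rb'))
c=cv2.cvtColor(t['color'],cv2.COLOR_RGB2BGR)
cv2.imwrite('pics/crop2.png',cv2.resize(c[150:260,170:350],None,fx=4,fy=4,interpolation=cv2.INTER_CUBIC))
E
```

```text
8.1 [[265.3, 42.4], [375.8, 42.5]]
10.1 [[266.2, 43.2], [374.9, 43.3]]
12.1 [[267.0, 44.0], [373.9, 44.0]]
52 265 371
60 265 370
100 267 368
150 269 366
200 271 363
225 272 362
top row 49 handle mask rows
```

View pics/crop2.png

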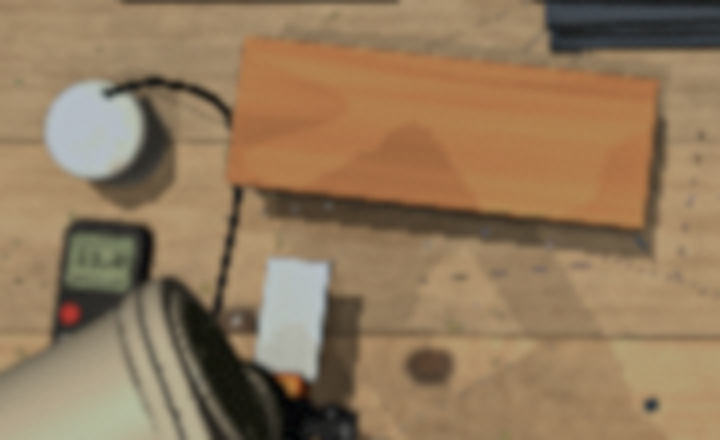

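```bash
python3 - <<'E'
from h import *
d=pickle.load(open('pics/w2.pkl','rb'));s=r.sense()
M=np.array(d['mount'])
K=np.array([[d['fx'],0,d['cx']],[0,d['fy'],d['cy']],[0,0,1.]])
img=cv2.undistort(d['color'],K,np.array(d['distortion'],float))
g=cv2.GaussianBlur(cv2.cvtColor(img,cv2.COLOR_RGB2HSV)[:,:,1].astype(float),(3,3),0)
T=[]
for v in range(56,222,6):
  row=g[v]; gr=np.gradient(row)
  a=255+np.argmin(gr[255:290]); b=345+np.argmax(gr[345:385])
  def sub(i):
    y=abs(gr[i-1:i+2]);return i+.5*(y[0]-y[2])/(y[0]-2*y[1]+y[2]+1e-9)
  w=sub(b)-sub(a); Z=40*d['fx']/w
  p=M@np.r_[Z*((sub(a)+sub(b))/2-d['cx'])/d['fx'],Z*(v-d['cy'])/d['fy'],Z,1]; T.append(p[:3])
T=np.array(T); f=np.polyfit(T[:,0],T[:,2],1); print('slope deg',np.degrees(np.arctan(f[0])),'tool z at x=30,66,102',np.polyval(f,[30,66,102]),'std',np.std(T[:,2]-np.polyval(f,T[:,0])))
t=pickle.load(open('pics/top2.pkl','rb'))
q=(np.array([(244,37),(656,82),(643,229),(228,185),(268,259),(329,263)],float)+.5)/4-.5+[170,150]
print(onz(t,q[:4],72).round(1)); print(onz(t,q[4:],s['tool_pos'][2]-10).round(1),'pred tip',s['tool_pos'][:2]+102*np.array([np.cos(np.radians(-5.7)),np.sin(np.radians(-5.7))]))
E
```

```text
slope deg 0.4078921265561848 tool z at x=30,66,102 [11.00220432 11.25849483 11.51478534] std 0.14885458203422594
[[661.9 311.4  72. ]
 [633.1  39.5  72. ]
 [536.8  47.3  72. ]
 [563.7 319.   72. ]]
[[514.9 288.8  82.4]
 [512.7 249.1  82.4]] pred tip [516.83670889 270.34575664]
```

Blade is level within 0.4° and the tip is where expected (513.8,269). The left gap mouth is about (558.6,268.5). Drop to gap height and approach.

Request:
apply_moves(angular=[[0, 0, 0], [0, 0, 0], [0, 0, 0], [0, 0, 0], [0, 0, 0], [0, 0, 0], [0, 0, 0], [0, 0, 0], [0, 0, 0], [0, 0, 0], [0, 0, 0]], travel=[[0, 0.08, -0.6], [0, 0, -0.4], [0, 0, -0.1], [0.2, -0.02, 0], [0.25, -0.025, 0], [0.25, -0.025, 0], [0.2, -0.02, 0], [0.1, -0.01, 0], [0.1, -0.01, 0], [0.1, -0.01, 0], [0, 0, 0]], jaw=[0.2, 0.2, 0.2, 0.2, 0.2, 0.2, 0.2, 0.2, 0.2, 0.2, 0.2])

```text
time: 7.55
tool_pos: [463.6, 279.7, 48.3]
tcp_rot: [180.0, -0.0, -5.8]
ft_force: [-0.2, -1.0, -1.9]
finger_gap: 29.6
grip_force: 40.4
```

Request:
apply_moves(angular=[[0, 0, 0], [0, 0, 0], [0, 0, 0], [0, 0, 0], [0, 0, 0], [0, 0, 0], [0, 0, 0]], travel=[[0.1, -0.01, 0], [0.1, -0.01, 0], [0.1, -0.01, 0], [0.1, -0.01, 0], [0.1, -0.01, 0], [0.1, -0.01, 0], [0, 0, 0]], jaw=[0.2, 0.2, 0.2, 0.2, 0.2, 0.2, 0.2])

```text
time: 8.43
tool_pos: [487.7, 277.2, 48.3]
tcp_rot: [-180.0, -0.0, -5.8]
ft_force: [-0.1, 0.6, -1.1]
finger_gap: 29.6
grip_force: 40.4
```

Request:
apply_moves(angular=[[0, 0, 0], [0, 0, 0], [0, 0, 0], [0, 0, 0], [0, 0, 0]], travel=[[0.075, -0.0075, 0], [0.075, -0.0075, 0], [0.05, -0.005, 0], [0.025, -0.0025, 0], [0.025, -0.0025, 0]], jaw=[0.2, 0.2, 0.2, 0.2, 0.2])

```text
time: 9.05
tool_pos: [497.4, 276.3, 48.3]
tcp_rot: [-180.0, 0.0, -5.8]
ft_force: [-0.6, -0.7, -1.4]
finger_gap: 29.5
grip_force: 40.4
```

Request:
apply_moves(angular=[[0, 0, 0], [0, 0, 0]], travel=[[0.025, -0.0025, 0], [0.025, -0.0025, 0]], jaw=[0.2, 0.2])

```text
time: 9.3
tool_pos: [499.5, 276.1, 48.3]
tcp_rot: [180.0, 0.0, -5.8]
ft_force: [-0.7, -0.8, -1.2]
finger_gap: 29.4
grip_force: 40.4
```

Request:
apply_moves(angular=[[0, 0, 0], [0, 0, 0]], travel=[[0.025, -0.0025, 0], [0.025, -0.0025, 0]], jaw=[0.2, 0.2])

```text
time: 9.55
tool_pos: [501.5, 275.8, 48.3]
tcp_rot: [-180.0, -0.0, -5.8]
ft_force: [-0.3, 0.1, -2.0]
finger_gap: 29.4
grip_force: 40.4
```

Request:
apply_moves(angular=[[0, 0, 0], [0, 0, 0], [0, 0, 0]], travel=[[0.025, -0.0025, 0], [0.025, -0.0025, 0], [0, 0, 0]], jaw=[0.2, 0.2, 0.2])

```text
time: 9.93
tool_pos: [503.5, 275.7, 48.3]
tcp_rot: [-180.0, -0.0, -5.8]
ft_force: [-0.4, -0.2, -1.2]
finger_gap: 29.5
grip_force: 40.4
```

Request:
apply_moves(angular=[[0, 0, 0], [0, 0, 0], [0, 0, 0]], travel=[[0.025, -0.0025, 0], [0.025, -0.0025, 0], [0, 0, 0]], jaw=[0.2, 0.2, 0.2])

```text
time: 10.3
tool_pos: [505.5, 275.5, 48.3]
tcp_rot: [-180.0, -0.0, -5.8]
ft_force: [0.3, -0.6, -1.4]
finger_gap: 29.5
grip_force: 40.4
```

Request:
apply_moves(angular=[[0, 0, 0], [0, 0, 0], [0, 0, 0], [0, 0, 0]], travel=[[0.025, -0.0025, 0], [0.025, -0.0025, 0], [0.025, -0.0025, 0], [0.025, -0.0025, 0]], jaw=[0.2, 0.2, 0.2, 0.2])

```text
time: 10.8
tool_pos: [509.5, 275.1, 48.3]
tcp_rot: [-180.0, 0.0, -5.8]
ft_force: [-0.2, -1.3, -1.3]
finger_gap: 29.4
grip_force: 40.4
```

Request:
apply_moves(angular=[[0, 0, 0], [0, 0, 0]], travel=[[0.025, -0.0025, 0], [0.025, -0.0025, 0]], jaw=[0.2, 0.2])

```text
time: 11.05
tool_pos: [511.5, 274.9, 48.3]
tcp_rot: [180.0, 0.0, -5.8]
ft_force: [-0.4, -0.8, -2.5]
finger_gap: 29.3
grip_force: 40.4
```

Request:
apply_moves(angular=[[0, 0, 0], [0, 0, 0]], travel=[[0.025, -0.0025, 0], [0.025, -0.0025, 0]], jaw=[0.2, 0.2])

```text
time: 11.3
tool_pos: [513.5, 274.7, 48.3]
tcp_rot: [-180.0, -0.0, -5.8]
ft_force: [-0.3, -0.6, -1.9]
finger_gap: 29.0
grip_force: 40.4
```

Request:
apply_moves(angular=[[0, 0, 0], [0, 0, 0]], travel=[[0.025, -0.0025, 0], [0.025, -0.0025, 0]], jaw=[0.2, 0.2])

```text
time: 11.55
tool_pos: [515.5, 274.5, 48.3]
tcp_rot: [-180.0, -0.0, -5.8]
ft_force: [0.4, 0.2, -2.0]
finger_gap: 29.5
grip_force: 40.4
```

Request:
apply_moves(angular=[[0, 0, 0], [0, 0, 0], [0, 0, 0]], travel=[[0.025, -0.0025, 0], [0.025, -0.0025, 0], [0.025, -0.0025, 0]], jaw=[0.2, 0.2, 0.2])

```text
time: 11.92
tool_pos: [518.4, 274.2, 48.3]
tcp_rot: [180.0, 0.0, -5.8]
ft_force: [0.0, 0.7, -1.5]
finger_gap: 30.0
grip_force: 40.4
```

```bash
python3 - <<'E'
from h import *
s,d=wsnap('w3.png'); t=snap('top','top3.png')
a=d['color'];b=cv2.resize(t['color'][150:250,210:345],(540,400),interpolation=cv2.INTER_CUBIC)
o=np.hstack([cv2.resize(a,(480,300)),cv2.resize(b,(320,300))])
cv2.imwrite('pics/v3.png',cv2.cvtColor(o,cv2.COLOR_RGB2BGR)); print(s['ft_force'])
E
```

```text
[ 0.04564399  0.69186341 -1.53312542]
```

View pics/v3.png

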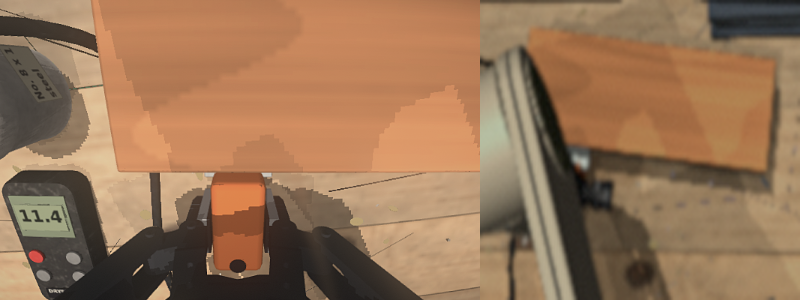

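The blade is well into the left gap and square to it. The handle front is just short of the board edge at (240,172), and the unit looks unmoved. Keep going home.

Request:
apply_moves(angular=[[0, 0, 0], [0, 0, 0], [0, 0, 0], [0, 0, 0], [0, 0, 0]], travel=[[0.05, -0.005, 0], [0.025, -0.0025, 0], [0.025, -0.0025, 0], [0.025, -0.0025, 0], [0.025, -0.0025, 0]], jaw=[0.2, 0.2, 0.2, 0.2, 0.2])

```text
time: 12.65
tool_pos: [524.5, 273.6, 48.3]
tcp_rot: [-180.0, 0.0, -5.8]
ft_force: [-1.3, -0.4, -0.8]
finger_gap: 29.6
grip_force: 40.4
```

Request:
apply_moves(angular=[[0, 0, 0], [0, 0, 0]], travel=[[0.025, -0.0025, 0], [0.025, -0.0025, 0]], jaw=[0.2, 0.2])

```text
time: 12.9
tool_pos: [526.4, 273.4, 48.3]
tcp_rot: [-180.0, 0.0, -5.8]
ft_force: [-0.3, -0.4, -1.0]
finger_gap: 29.8
grip_force: 40.4
```

Request:
apply_moves(angular=[[0, 0, 0], [0, 0, 0]], travel=[[0.025, -0.0025, 0], [0.025, -0.0025, 0]], jaw=[0.2, 0.2])

```text
time: 13.15
tool_pos: [528.5, 273.2, 48.3]
tcp_rot: [-180.0, -0.0, -5.8]
ft_force: [0.1, 0.2, -2.5]
finger_gap: 29.8
grip_force: 40.4
```

Request:
apply_moves(angular=[[0, 0, 0], [0, 0, 0]], travel=[[0.025, -0.0025, 0], [0.015, -0.0015, 0]], jaw=[0.2, 0.2])

```text
time: 13.4
tool_pos: [530.1, 273.0, 48.3]
tcp_rot: [180.0, 0.0, -5.8]
ft_force: [-0.9, 0.3, -1.8]
finger_gap: 29.5
grip_force: 40.4
```

Request:
apply_moves(angular=[[0, 0, 0], [0, 0, 0]], travel=[[0.025, -0.0025, 0], [0.015, -0.0015, 0]], jaw=[0.2, 0.2])

```text
time: 13.65
tool_pos: [531.7, 272.8, 48.3]
tcp_rot: [-180.0, -0.0, -5.8]
ft_force: [0.2, -0.3, -2.2]
finger_gap: 29.5
grip_force: 40.4
```

Request:
apply_moves(angular=[[0, 0, 0], [0, 0, 0]], travel=[[0.02, -0.002, 0], [0.015, -0.0015, 0]], jaw=[0.2, 0.2])

```text
time: 13.9
tool_pos: [533.1, 272.7, 48.3]
tcp_rot: [-180.0, -0.0, -5.8]
ft_force: [0.1, 0.2, -1.7]
finger_gap: 29.4
grip_force: 40.4
```

```bash
python3 - <<'E'
from h import *
s,d4=wsnap('w4.png'); d3=pickle.load(open('pics/w3.pkl','rb'))
t4=snap('top','top4.png');t1=pickle.load(open('pics/top.pkl','rb'));t3=pickle.load(open('pics/top3.pkl','rb'))
for d in(d3,d4):
  g=cv2.GaussianBlur(cv2.cvtColor(d['color'],cv2.COLOR_RGB2HSV)[:,:,1].astype(float),(5,5),0)
  px=[]
  for u in (200,220,420,460,500,560):
    gr=np.gradient(g[:,u]); v=150+np.argmin(gr[150:330]); px.append((u,v))
  print(px); print(onz(d,px,72).round(1)[:,:2].tolist())
for t in(t1,t3,t4):
  g=cv2.GaussianBlur(t['color'][:,:,0].astype(float),(5,5),0)
  e=[]
  for u in (290,300,310,320):
    gr=np.gradient(g[:,u]); v=190+np.argmin(gr[190:216]); y=-gr[v-1:v+2]; e.append(v+.5*(y[0]-y[2])/(y[0]-2*y[1]+y[2]))
  print(np.round(e,2))
cv2.imwrite('pics/v4.png',cv2.resize(cv2.cvtColor(d4['color'],cv2.COLOR_RGB2BGR)[200:400,160:480],None,fx=2,fy=2))
E
```

```text
[(200, np.int64(230)), (220, np.int64(229)), (420, np.int64(230)), (460, np.int64(230)), (500, np.int64(230)), (560, np.int64(230))]
[[564.8, 308.5], [564.5, 301.9], [557.5, 237.3], [556.1, 224.2], [554.6, 210.7], [552.3, 189.8]]
[(200, np.int64(268)), (220, np.int64(269)), (420, np.int64(269)), (460, np.int64(269)), (500, np.int64(269)), (560, np.int64(268))]
[[565.5, 310.4], [564.4, 303.6], [557.4, 235.8], [555.9, 221.9], [554.2, 207.8], [552.0, 185.9]]
[202.15 203.22 204.29 205.26]
[202.08 203.37 204.42 205.32]
[202.38 203.36 204.34 205.41]
```

View pics/v4.png

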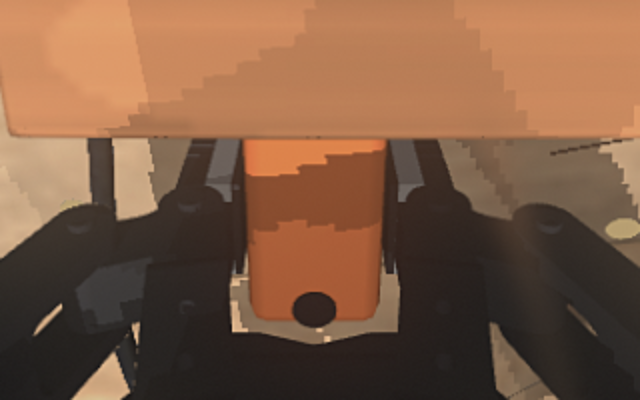

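The unit has not moved. The wrist view puts the board edge at x≈561 by the left gap, so the front face 3 mm behind it is at about 564. Home should come about 1–3 mm further on.

Request:
apply_moves(angular=[[0, 0, 0], [0, 0, 0]], travel=[[0.02, -0.002, 0], [0.01, -0.001, 0]], jaw=[0.2, 0.2])

```text
time: 14.25
tool_pos: [534.3, 272.6, 48.3]
tcp_rot: [-180.0, -0.0, -5.8]
ft_force: [-0.2, 0.1, -2.3]
finger_gap: 29.4
grip_force: 40.4
```

Request:
apply_moves(angular=[[0, 0, 0], [0, 0, 0]], travel=[[0.015, -0.0015, 0], [0.015, -0.0015, 0]], jaw=[0.2, 0.2])

```text
time: 14.5
tool_pos: [535.0, 272.5, 48.2]
tcp_rot: [180.0, 0.1, -5.8]
ft_force: [-4.7, 0.3, 1.8]
finger_gap: 29.0
grip_force: 40.7
```

That is contact, -4.7 N at x=535.0, so the left gap takes the whole blade. Pause, draw out, and shift to the middle gap.

Request:
apply_moves(angular=[[0, 0, 0], [0, 0, 0], [0, 0, 0], [0, 0, 0], [0, 0, 0], [0, 0, 0], [0, 0, 0], [0, 0, 0], [0, 0, 0], [0, 0, 0], [0, 0, 0], [0, 0, 0], [0, 0, 0], [0, 0, 0], [0, 0, 0], [0, 0, 0], [0, 0, 0], [0, 0, 0], [0, 0, 0], [0, 0, 0]], travel=[[0, 0, 0], [0, 0, 0], [0, 0, 0], [0, 0, 0], [0, 0, 0], [-0.1, 0.01, 0], [-0.2, 0.02, 0], [-0.25, 0.025, 0], [-0.25, 0.025, 0], [-0.25, 0.025, 0], [-0.25, 0.025, 0], [-0.25, 0.025, 0], [-0.25, 0.025, 0], [-0.25, 0.025, 0], [-0.15, 0.015, 0], [-0.055, -0.525, 0], [-0.055, -0.525, 0], [-0.055, -0.525, 0], [-0.05, -0.54, 0], [0, 0, 0]], jaw=[0.2, 0.2, 0.2, 0.2, 0.2, 0.2, 0.2, 0.2, 0.2, 0.2, 0.2, 0.2, 0.2, 0.2, 0.2, 0.2, 0.2, 0.2, 0.2, 0.2])

```text
time: 17.0
tool_pos: [438.6, 194.4, 48.1]
tcp_rot: [180.0, 0.0, -5.9]
ft_force: [0.1, -0.4, -2.2]
finger_gap: 29.5
grip_force: 40.5
```

Request:
apply_moves(angular=[[0, 0, 0], [0, 0, 0], [0, 0, 0], [0, 0, 0], [0, 0, 0], [0, 0, 0]], travel=[[0, 0.06, 0.003], [0.15, -0.015, 0], [0.15, -0.015, 0], [0.1, -0.01, 0], [0.1, -0.01, 0], [0.1, -0.01, 0]], jaw=[0.2, 0.2, 0.2, 0.2, 0.2, 0.2])

```text
time: 17.75
tool_pos: [463.1, 196.7, 48.3]
tcp_rot: [180.0, 0.0, -5.8]
ft_force: [0.0, 0.1, -1.2]
finger_gap: 29.4
grip_force: 40.5
```

Request:
apply_moves(angular=[[0, 0, 0], [0, 0, 0], [0, 0, 0], [0, 0, 0], [0, 0, 0], [0, 0, 0], [0, 0, 0], [0, 0, 0], [0, 0, 0]], travel=[[0.1, -0.01, 0], [0.1, -0.01, 0], [0.1, -0.01, 0], [0.1, -0.01, 0], [0.1, -0.01, 0], [0.1, -0.01, 0], [0.05, -0.005, 0], [0.05, -0.005, 0], [0.05, -0.005, 0]], jaw=[0.2, 0.2, 0.2, 0.2, 0.2, 0.2, 0.2, 0.2, 0.2])

```text
time: 18.88
tool_pos: [492.9, 193.7, 48.4]
tcp_rot: [180.0, 0.0, -5.8]
ft_force: [0.6, -0.4, -1.1]
finger_gap: 29.3
grip_force: 40.5
```

Request:
apply_moves(angular=[[0, 0, 0], [0, 0, 0], [0, 0, 0]], travel=[[0.025, -0.02, 0], [0.025, -0.02, 0], [0.025, -0.0025, 0]], jaw=[0.2, 0.2, 0.2])

```text
time: 19.25
tool_pos: [495.8, 191.9, 48.4]
tcp_rot: [-180.0, 0.0, -5.8]
ft_force: [0.8, -0.7, -2.2]
finger_gap: 29.8
grip_force: 40.5
```

Request:
apply_moves(angular=[[0, 0, 0], [0, 0, 0]], travel=[[0.015, -0.0015, 0], [0.015, -0.0015, 0]], jaw=[0.2, 0.2])

```text
time: 19.5
tool_pos: [497.0, 191.9, 48.4]
tcp_rot: [-180.0, 0.0, -5.8]
ft_force: [-0.5, 0.1, -1.1]
finger_gap: 29.5
grip_force: 40.5
```

Depth is about 42.5 mm.

Request:
apply_moves(angular=[[0, 0, 0], [0, 0, 0]], travel=[[0.015, -0.0015, 0], [0.015, -0.0015, 0]], jaw=[0.2, 0.2])

```text
time: 19.75
tool_pos: [498.2, 191.8, 48.4]
tcp_rot: [-180.0, 0.0, -5.8]
ft_force: [-1.1, -0.5, -1.6]
finger_gap: 29.5
grip_force: 40.5
```

Request:
apply_moves(angular=[[0, 0, 0], [0, 0, 0]], travel=[[0.015, -0.0015, 0], [0.015, -0.0015, 0]], jaw=[0.2, 0.2])

```text
time: 20.0
tool_pos: [499.4, 191.6, 48.4]
tcp_rot: [-180.0, -0.0, -5.8]
ft_force: [0.2, 0.3, -2.0]
finger_gap: 29.8
grip_force: 40.5
```

Request:
apply_moves(angular=[[0, 0, 0], [0, 0, 0]], travel=[[0.02, -0.002, 0], [0.02, -0.002, 0]], jaw=[0.2, 0.2])

```text
time: 20.25
tool_pos: [501.1, 191.4, 48.4]
tcp_rot: [-180.0, -0.0, -5.8]
ft_force: [-0.8, 1.3, -1.0]
finger_gap: 29.4
grip_force: 40.5
```

Request:
apply_moves(angular=[[0, 0, 0], [0, 0, 0]], travel=[[0.015, -0.0015, 0], [0.015, -0.0015, 0]], jaw=[0.2, 0.2])

```text
time: 20.5
tool_pos: [502.2, 191.3, 48.4]
tcp_rot: [180.0, 0.0, -5.8]
ft_force: [-0.1, -0.1, -0.8]
finger_gap: 29.5
grip_force: 40.5
```

Request:
apply_moves(angular=[[0, 0, 0], [0, 0, 0], [0, 0, 0], [0, 0, 0]], travel=[[0.025, -0.0025, 0], [0.025, -0.0025, 0], [0.025, -0.0025, 0], [0.025, -0.0025, 0]], jaw=[0.2, 0.2, 0.2, 0.2])

```text
time: 21.0
tool_pos: [506.3, 190.9, 48.4]
tcp_rot: [-180.0, -0.0, -5.8]
ft_force: [0.3, 0.1, -1.9]
finger_gap: 29.7
grip_force: 40.5
```

Request:
apply_moves(angular=[[0, 0, 0], [0, 0, 0]], travel=[[0.02, -0.002, 0], [0.02, -0.002, 0]], jaw=[0.2, 0.2])

```text
time: 21.25
tool_pos: [507.9, 190.8, 48.4]
tcp_rot: [-180.0, 0.0, -5.8]
ft_force: [-0.0, 0.7, -1.7]
finger_gap: 29.2
grip_force: 40.5
```

Request:
apply_moves(angular=[[0, 0, 0], [0, 0, 0]], travel=[[0.015, -0.0015, 0], [0.015, -0.0015, 0]], jaw=[0.2, 0.2])

```text
time: 21.5
tool_pos: [509.1, 190.6, 48.4]
tcp_rot: [180.0, -0.0, -5.8]
ft_force: [-1.0, -1.1, -2.6]
finger_gap: 29.4
grip_force: 40.5
```

Request:
apply_moves(angular=[[0, 0, 0], [0, 0, 0]], travel=[[0.015, -0.0015, 0], [0.015, -0.0015, 0]], jaw=[0.2, 0.2])

```text
time: 21.75
tool_pos: [510.1, 190.5, 48.3]
tcp_rot: [180.0, 0.0, -5.8]
ft_force: [-0.6, 0.8, -1.1]
finger_gap: 29.5
grip_force: 40.5
```

Request:
apply_moves(angular=[[0, 0, 0], [0, 0, 0]], travel=[[0.015, -0.0015, 0], [0.01, -0.001, 0]], jaw=[0.2, 0.2])

```text
time: 22.0
tool_pos: [510.5, 190.5, 48.2]
tcp_rot: [180.0, 0.1, -5.8]
ft_force: [-6.3, 0.2, 1.7]
finger_gap: 29.5
grip_force: 40.9
```

It jams in the middle gap at about 56 mm, with -6.3 N. Pause, withdraw, and shift to the right gap.

Request:
apply_moves(angular=[[0, 0, 0], [0, 0, 0], [0, 0, 0], [0, 0, 0], [0, 0, 0], [0, 0, 0], [0, 0, 0], [0, 0, 0], [0, 0, 0], [0, 0, 0], [0, 0, 0], [0, 0, 0], [0, 0, 0], [0, 0, 0], [0, 0, 0], [0, 0, 0], [0, 0, 0], [0, 0, 0], [0, 0, 0], [0, 0, 0]], travel=[[0, 0, 0], [0, 0, 0], [0, 0, 0], [0, 0, 0], [-0.1, 0.01, 0], [-0.2, 0.02, 0], [-0.25, 0.025, 0], [-0.25, 0.025, 0], [-0.25, 0.025, 0], [-0.25, 0.025, 0], [-0.25, 0.025, 0], [-0.2, 0.02, 0], [-0.05, 0.005, 0], [-0.03, -0.3, 0], [-0.05, -0.5, 0], [-0.055, -0.525, 0], [-0.055, -0.515, 0], [-0.03, -0.3, 0], [0, 0, 0], [0, 0, 0]], jaw=[0.2, 0.2, 0.2, 0.2, 0.2, 0.2, 0.2, 0.2, 0.2, 0.2, 0.2, 0.2, 0.2, 0.2, 0.2, 0.2, 0.2, 0.2, 0.2, 0.2])

```text
time: 24.5
tool_pos: [430.7, 112.3, 48.5]
tcp_rot: [-180.0, -0.0, -5.8]
ft_force: [-0.8, 0.7, -2.2]
finger_gap: 29.0
grip_force: 40.5
```

Request:
apply_moves(angular=[[0, 0, 0], [0, 0, 0], [0, 0, 0], [0, 0, 0], [0, 0, 0]], travel=[[0.15, -0.015, 0], [0.15, -0.015, 0], [0.1, -0.01, 0], [0.1, -0.01, 0], [0.1, -0.01, 0]], jaw=[0.2, 0.2, 0.2, 0.2, 0.2])

```text
time: 25.12
tool_pos: [454.7, 109.6, 48.4]
tcp_rot: [180.0, 0.0, -5.8]
ft_force: [-0.7, -0.1, -1.5]
finger_gap: 29.6
grip_force: 40.5
```

Request:
apply_moves(angular=[[0, 0, 0], [0, 0, 0], [0, 0, 0], [0, 0, 0], [0, 0, 0], [0, 0, 0], [0, 0, 0], [0, 0, 0], [0, 0, 0]], travel=[[0.1, -0.01, 0], [0.1, -0.01, 0], [0.1, -0.01, 0], [0.1, -0.01, 0], [0.1, -0.01, 0], [0.1, -0.01, 0], [0.05, -0.005, 0], [0.05, -0.005, 0], [0.05, -0.005, 0]], jaw=[0.2, 0.2, 0.2, 0.2, 0.2, 0.2, 0.2, 0.2, 0.2])

```text
time: 26.25
tool_pos: [484.5, 106.6, 48.4]
tcp_rot: [180.0, 0.0, -5.8]
ft_force: [0.2, -0.5, -2.1]
finger_gap: 29.3
grip_force: 40.5
```

Request:
apply_moves(angular=[[0, 0, 0], [0, 0, 0], [0, 0, 0]], travel=[[0.025, -0.0025, 0], [0.025, -0.0025, 0], [0.02, -0.002, 0]], jaw=[0.2, 0.2, 0.2])

```text
time: 26.62
tool_pos: [487.2, 106.4, 48.4]
tcp_rot: [-180.0, 0.0, -5.8]
ft_force: [-0.7, -0.1, -2.5]
finger_gap: 29.6
grip_force: 40.5
```

Request:
apply_moves(angular=[[0, 0, 0], [0, 0, 0]], travel=[[0.015, -0.0015, 0], [0.015, -0.0015, 0]], jaw=[0.2, 0.2])

```text
time: 26.88
tool_pos: [488.4, 106.2, 48.4]
tcp_rot: [-180.0, 0.0, -5.8]
ft_force: [-0.1, 0.5, -1.1]
finger_gap: 29.5
grip_force: 40.5
```

Request:
apply_moves(angular=[[0, 0, 0], [0, 0, 0]], travel=[[0.015, -0.0015, 0], [0.015, -0.0015, 0]], jaw=[0.2, 0.2])

```text
time: 27.12
tool_pos: [489.5, 106.1, 48.3]
tcp_rot: [180.0, 0.0, -5.8]
ft_force: [-1.3, 0.5, -1.1]
finger_gap: 29.4
grip_force: 40.5
```

Request:
apply_moves(angular=[[0, 0, 0], [0, 0, 0]], travel=[[0.015, -0.0015, 0], [0.01, -0.001, 0]], jaw=[0.2, 0.2])

```text
time: 27.38
tool_pos: [489.6, 106.1, 48.1]
tcp_rot: [180.0, 0.1, -5.8]
ft_force: [-7.0, 1.5, 2.1]
finger_gap: 29.3
grip_force: 41.0
```

It jams in the right gap at about 43.7 mm, so the order is done and the left gap is the one. Pause, withdraw, and go back to the left.

Request:
apply_moves(angular=[[0, 0, 0], [0, 0, 0], [0, 0, 0], [0, 0, 0], [0, 0, 0], [0, 0, 0], [0, 0, 0], [0, 0, 0], [0, 0, 0], [0, 0, 0], [0, 0, 0], [0, 0, 0], [0, 0, 0], [0, 0, 0], [0, 0, 0], [0, 0, 0], [0, 0, 0], [0, 0, 0], [0, 0, 0], [0, 0, 0]], travel=[[0, 0, 0], [0, 0, 0], [0, 0, 0], [0, 0, 0], [-0.1, 0.01, 0], [-0.2, 0.02, 0], [-0.25, 0.025, 0], [-0.25, 0.025, 0], [-0.25, 0.025, 0], [-0.25, 0.025, 0], [-0.15, 0.015, 0], [-0.05, 0.005, 0], [0.04, 0.35, 0], [0.06, 0.6, 0], [0.06, 0.6, 0], [0.06, 0.6, 0], [0.06, 0.6, 0], [0.06, 0.6, 0], [0.05, 0.53, 0], [0.04, 0.35, 0]], jaw=[0.2, 0.2, 0.2, 0.2, 0.2, 0.2, 0.2, 0.2, 0.2, 0.2, 0.2, 0.2, 0.2, 0.2, 0.2, 0.2, 0.2, 0.2, 0.2, 0.2])

```text
time: 29.88
tool_pos: [447.9, 282.7, 48.4]
tcp_rot: [-180.0, -0.0, -5.7]
ft_force: [0.9, 0.2, -1.1]
finger_gap: 29.7
grip_force: 40.4
```

Request:
apply_moves(angular=[[0, 0, 0], [0, 0, 0]], travel=[[0, 0, 0], [0, 0, 0]], jaw=[0.2, 0.2])

```text
time: 30.12
tool_pos: [447.6, 280.7, 48.2]
tcp_rot: [180.0, 0.0, -5.8]
ft_force: [-0.3, -0.2, -2.3]
finger_gap: 29.2
grip_force: 40.4
```

Request:
apply_moves(angular=[[0, 0, 0], [0, 0, 0], [0, 0, 0], [0, 0, 0], [0, 0, 0], [0, 0, 0]], travel=[[0.15, -0.015, 0], [0.15, -0.015, 0], [0.1, -0.01, 0], [0.1, -0.01, 0], [0.1, -0.01, 0], [0.1, -0.01, 0]], jaw=[0.2, 0.2, 0.2, 0.2, 0.2, 0.2])

```text
time: 30.88
tool_pos: [476.0, 278.4, 48.4]
tcp_rot: [180.0, 0.0, -5.8]
ft_force: [0.2, 1.0, -2.0]
finger_gap: 29.8
grip_force: 40.4
```

Request:
apply_moves(angular=[[0, 0, 0], [0, 0, 0], [0, 0, 0], [0, 0, 0], [0, 0, 0], [0, 0, 0], [0, 0, 0], [0, 0, 0], [0, 0, 0], [0, 0, 0], [0, 0, 0], [0, 0, 0], [0, 0, 0], [0, 0, 0], [0, 0, 0], [0, 0, 0]], travel=[[0.1, -0.01, 0], [0.1, -0.01, 0], [0.1, -0.01, 0], [0.1, -0.01, 0], [0.1, -0.01, 0], [0.1, -0.01, 0], [0.1, -0.01, 0], [0.1, -0.01, 0], [0.1, -0.01, 0], [0.1, -0.01, 0], [0.1, -0.01, 0], [0.1, -0.01, 0], [0.1, -0.01, 0], [0.05, -0.005, 0], [0.05, -0.005, 0], [0, 0, 0]], jaw=[0.2, 0.2, 0.2, 0.2, 0.2, 0.2, 0.2, 0.2, 0.2, 0.2, 0.2, 0.2, 0.2, 0.2, 0.2, 0.2])

```text
time: 32.88
tool_pos: [531.9, 272.8, 48.4]
tcp_rot: [180.0, 0.0, -5.8]
ft_force: [0.6, 0.1, -2.3]
finger_gap: 29.8
grip_force: 40.4
```

Request:
apply_moves(angular=[[0, 0, 0], [0, 0, 0], [0, 0, 0], [0, 0, 0]], travel=[[0.02, -0.002, 0], [0.02, -0.002, 0], [0.015, -0.0015, 0], [0.015, -0.0015, 0]], jaw=[0.2, 0.2, 0.2, 0.2])

```text
time: 33.38
tool_pos: [534.6, 272.5, 48.4]
tcp_rot: [180.0, -0.0, -5.8]
ft_force: [0.1, 0.3, -1.4]
finger_gap: 29.6
grip_force: 40.4
```

Request:
apply_moves(angular=[[0, 0, 0], [0, 0, 0]], travel=[[0.015, -0.0015, 0], [0.012, -0.001, 0]], jaw=[0.2, 0.2])

```text
time: 33.62
tool_pos: [535.0, 272.5, 48.3]
tcp_rot: [180.0, 0.1, -5.8]
ft_force: [-6.0, 0.2, 1.9]
finger_gap: 29.7
grip_force: 40.8
```

It is home again, with -6 N contact. Settle slightly, open gently, then lift clear.

Request:
apply_moves(angular=[[0, 0, 0], [0, 0, 0], [0, 0, 0], [0, 0, 0], [0, 0, 0], [0, 0, 0], [0, 0, 0], [0, 0, 0]], travel=[[0, 0, -0.02], [0, 0, 0], [0, 0, 0], [0, 0, 0], [0, 0, 0], [0, 0, 0], [0, 0, 0], [0, 0, 0]], jaw=[0.2, 0.2, 0.38, 0.4, 0.45, 0.55, 0.65, 0.75], force=20)

```text
time: 34.62
tool_pos: [535.7, 272.4, 47.6]
tcp_rot: [180.0, -0.0, -5.8]
ft_force: [0.9, -0.4, -0.4]
finger_gap: 64.1
grip_force: 0.0
```

```bash
python3 - <<'E'
from h import *
s,d=wsnap('w5.png');print(s['time'],s['tool_pos'],s['ft_force'],s['finger_gap'])
cv2.imwrite('pics/v5.png',cv2.cvtColor(d['color'],cv2.COLOR_RGB2BGR)[180:400])
E
```

```text
34.625 [535.7001011  272.42230546  47.59934226] [ 0.85444668 -0.39022752 -0.44969463] 64.07821858418129
```

View pics/v5.png

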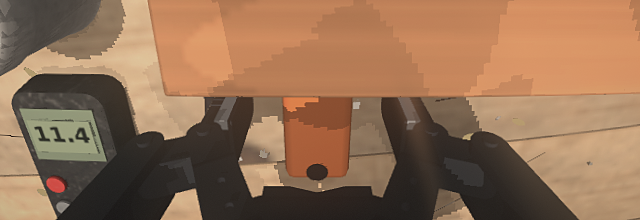

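The fingers are clear on both sides, and the handle sits under the board edge with its rear at (317,358). Lift.

Request:
apply_moves(angular=[[0, 0, 0], [0, 0, 0], [0, 0, 0], [0, 0, 0], [0, 0, 0], [0, 0, 0], [0, 0, 0], [0, 0, 0], [0, 0, 0]], travel=[[0, 0, 0.2], [0, 0, 0.4], [0, 0, 0.6], [-0.3, 0, 0.6], [-0.5, 0, 0.6], [-0.5, 0, 0.4], [-0.5, 0, 0.2], [0, 0, 0], [0, 0, 0]], jaw=[0.75, 0.75, 0.75, 0.75, 0.75, 0.75, 0.75, 0.75, 0.75])

```text
time: 35.8
tool_pos: [464.3, 272.5, 168.2]
tcp_rot: [-180.0, -0.1, -5.8]
ft_force: [-0.2, 0.3, -0.1]
finger_gap: 64.1
grip_force: 0.0
```

```bash
python3 - <<'E'
from h import *
s,d=wsnap('w6.png');print(s['time'],s['tool_pos'],s['ft_force'])
t=snap('top','top6.png')
hsv=cv2.cvtColor(d['color'],cv2.COLOR_RGB2HSV)
t1=pickle.load(open('pics/top.pkl','rb'))
for tt in(t1,t):
  g=cv2.GaussianBlur(tt['color'][:,:,0].astype(float),(5,5),0); e=[]
  for u in (290,300,310,320):
    gr=np.gradient(g[:,u]); v=190+np.argmin(gr[190:216]); y=-gr[v-1:v+2]; e.append(v+.5*(y[0]-y[2])/(y[0]-2*y[1]+y[2]))
  print(np.round(e,2))
E
```

```text
35.8 [464.3147061  272.49885688 168.20119455] [-0.16493475  0.26233325 -0.06724832]
[202.15 203.22 204.29 205.26]
[202.18 203.17 204.39 205.43]
```

View pics/w6.png

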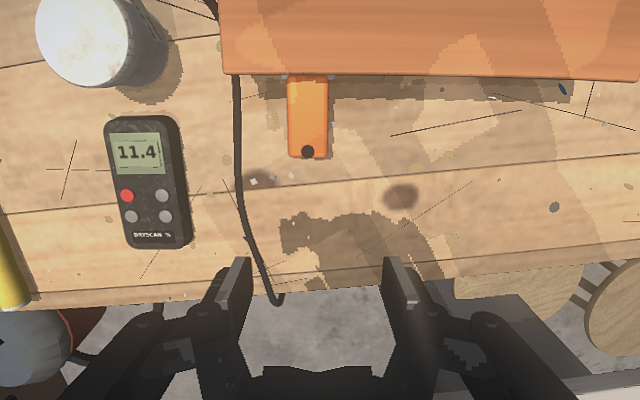

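The handle is flush at the left gap with no blade showing, its rear edge at (308,158). Tin, meter and unit are undisturbed, and the unit's edge has moved less than 0.2 px. One numeric check, then hand in.

```bash
python3 - <<'E'
from h import *
d=pickle.load(open('pics/w6.pkl','rb'))
m=cv2.inRange(cv2.cvtColor(d['color'],cv2.COLOR_RGB2HSV),(3,170,90),(20,255,255))
v=np.where(m[80:200,320])[0].max()+80
P=onz(d,[(308,v)],51)[0]; E=onz(d,[(308,75)],72)[0]
print(v,P,'board edge',E)
L=(E-P)[0]/.995+3; print('handle length outside front',L)
if 54<L<64: print(r.hand_in())
E
```

```text
Traceback (most recent call last):
ValueError: zero-size array to reduction operation maximum which has no identity
```

```bash
python3 - <<'E'
from h import *
d=pickle.load(open('pics/w6.pkl','rb'))
P=onz(d,[(308,157)],51)[0]; E=onz(d,[(308,75)],72)[0]
L=(E-P)[0]/.995+3; print(P,E,'handle length outside front',L)
if 55<L<65: print(r.hand_in())
E
```

```text
[503.36014012 276.00366151  51.        ] [559.515343   269.21388214  72.        ] handle length outside front 59.43738983206307
the job is handed in; nothing more can be done
None
```

I tried all three gaps from left to right: left took the whole blade, middle jammed at about 56 mm and right at about 44 mm. The feeler is released fully home in the left gap, the unit did not move, and the job is handed in at about 36 s.

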